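# Set the tool rest's jack leg down on its packing board

### The arm

A 7-joint arm with a two-finger parallel gripper is mounted at the origin on the work surface. World frame = base frame: x ahead of the robot, y to its left, z up, the work surface at z = 0. Lengths are in m, angles in rad, forces in N, time in s.
With the tool pointing down it reaches from about 0.4 to 0.875 m from the base axis. Payload 19.3 kg.
Tool frame: the origin (TCP) lies at the very end of the fingers, on their centre line; the grasp point (between the pads) lies 19 mm behind it; z points along the fingers, y is the line along which they close (so a half turn about z gives the same grasp; the last joint's range is limited). The gripper opens to 85 mm and grips with 20 to 120 N. Pads are 22 mm wide; open, the fingers measure 114 mm over their backs; the gripper's body (76 mm by 85 mm) begins 54 mm behind the grasp point. The pads swing forward as they close: fully open they stand 13 mm farther back than shut.
Start: joints at [1.084, 0.521, -0.036, 1.599, 0.021, 1.021, -0.113], TCP at [0.253, -0.571, 0.231] pointing down, gripper open.
Joint ranges: [-2.91, 2.91], [-0.3, 2.13], [-1.5, 1.42], [0.17, 2.43], [-1.26, 4.41], [0.16, 1.93], [-2.52, 2.52]. Speed limits (rad/s): [1.89, 1.89, 2.39, 2.39, 3.01, 3.01, 3.01].

### API

Orientations are given as [roll, pitch, yaw] about the fixed x, y, z axes, in that order (R = Rz(yaw) Ry(pitch) Rx(roll)).
In Python, from workcell import bot gives the robot as it stands.
- The arm moves only by the tool servo_tool, never from a script. Its argument "plan" is a list of rows, each a list of 7 numbers: the finger opening in cm, from 0 to 8.54, then the shift along the tool's x, y, z in cm, then the turn, a rotation vector about the tool's x, y, z in degrees. In form: [[fingers, x, y, z, wx, wy, wz], ...]. A call has 1 to 10 rows; each row is the pose to reach, as a shift and turn from the pose commanded when the call began, along the tool's axes at that moment; what a row does not reach only later rows make up. A row lasts 1/10 s, in which the tool goes at most 50 mm and 8.59 degrees, less where a joint would pass 70% of its speed; a pose out of reach is approached as far as the arm can. A call with a gripper value outside its range is refused whole. The fingers move at their own pace and stop on an object; "force" is the grip in N (left out, the last holds). Time passes only in rows, so rows that repeat a pose let the fingers close. It gives the time, the measured TCP pose, the force, the opening and the grip force at its end, in the units of the state.
- bot.observe(): the state, without advancing time (a new reading comes with each control period).
- bot.grab_frame(name): name is "side" or "top"; returns a dict with "frame" (384x512x3 uint8, blue, green, red), "mtx" (3x3 intrinsics, pixels), "R" (3x3) and "t" (3): a world point X has camera coordinates R X + t. Camera axes: x right, y down, z forward; pixel columns grow to the right and rows downward; lengths in m; the calibration is good to about 2 mm. A picture is of the moment at which its call begins. There is no depth.
- bot.job_done(): hands the job in; it is judged then, once.
The state is a dict: "clock": time; "qpos": joint angles; "qd": joint speeds; "joint_efforts": joint torques, N m; "position": TCP position; "tool_rot": TCP orientation; "force": force on the tool from outside, world axes, zero at the start; "moment": the same for the moment, N m; "grip_width": finger opening in m; "finger_force": force on a finger pad.
Only numpy, scipy, OpenCV 4.12 (cv2) and the standard library are available. Lean on these libraries where they do the work, as an engineer would, in place of code of your own. Each camera call takes 0.05 s, during which the arm holds its last target. There are 200 camera calls.

### The job

Slide the hardwood packing board under the jack foot of the tool-rest stand, flat on the bench with the whole foot over it, and let go of it. Then turn the crank clockwise until you feel the foot bear firmly on the board, the crank load clearly risen by about half above its free-running load but not forced to double, and let go of the crank. Leave the other things on the bench where they are.

Things in the scene. Friction and masses are not known exactly. Their poses are not given: they have to be found in the camera images.
- stand: Fixed green tool-rest stand; origin on the bench, on the jack's vertical axis; z up. Pedestal on its +x side (base plate from 85 mm, rest bar along y 260 mm long, top 188 mm high); an arm holds the jack over the origin. Below the jack -x, +y and -y are open. Gear head 72 mm in diameter, 135 to 193 mm up; below it a 42 mm sleeve down to 90 mm, then ram and foot.
- foot_line (a point): Point on the jack's axis 24 mm above the bench, where a board's top will be. The foot above it (round, 48 mm, springy sole, 16 N per mm) starts 5 to 14 mm higher, at an unmeasured height. Leave it pressing the board with about 45 N (22 to 70 N is right, over 95 N does damage).
- crank_pivot (a point): Centre of the crank, on the jack's axis 212 mm up. Clockwise from above lowers the foot, 4.5 mm per rad. Worn: up to 1.9 rad (unknown) of lost motion, nearly without load, before the gear is taken up. Then free running takes about 6.7 N along the circle at the handle; a pressing foot adds 0.075 N per N (45 N: +3.4 N), about 1.1 N per 0.2 rad. Held still, friction fades: only the foot's share (or 1 to 2 N less) is felt. Self-holding.
- handle_mid (a point): Middle of the crank's upright turned wooden handle, 26 mm in diameter, 60 mm tall, this point 252 mm above the bench. It spins freely on its pin, so the hand need not turn. It circles the axis at radius 60 mm; the crank arm beneath it has its top 216 mm up. At the start it is never within 45 degrees of the stand's +y side. Turning back first runs free through the lost motion.
- board: Loose packing board of dark hardwood, 190 mm (its x) by 80 mm (its y) by 24 mm thick, about 0.5 kg; the origin is the centre of its underside. The free flat part on which the foot may stand runs from x = -40 to +95 mm.
- board_grip (a point): Middle of the board's upright grip block: 46 mm along the board's x, 28 mm along its y, from 24 to 74 mm above the bench. It stands at board x = -65 mm; this point is 47 mm above the underside.
- bowl: Bystander: turned wooden bowl, 116 mm wide, 50 mm tall.
- blank: Bystander: round wooden bowl blank, 80 mm wide, 40 mm tall.
- chuck_ring: Bystander: steel ring, 76 mm wide, 30 mm tall.
- wax_jar: Bystander: jar, 60 mm wide, 60 mm tall.
- gouge: Bystander: long hand tool with a wooden handle, 260 mm, lying.
- mallet: Bystander: wooden mallet, 260 mm, lying.
- offcut: Bystander: wooden offcut 90 x 50 x 30 mm.
Things that resemble listed ones, but are neither listed nor needed, are in the scene too. Of the things that look like the board, the smaller one is meant.

How it is judged:
On the way, in this order (a step that is already met when the one before it is completed fails the run):
1. the board lies flat under the foot, let go, not yet pressed (x of stand in the frame of board between -0.012 and 0.072 m and y of stand in the frame of board between -0.018 and 0.018 m and angle between board's own z axis and vertical below 0.05 rad and height (world z) of board below 0.004 m and contact force between the fingers and board below 0.1 N and contact force between stand and board below 1 N), for 0.2 s.
2. the foot bears on the board (x of stand in the frame of board between -0.012 and 0.072 m and y of stand in the frame of board between -0.018 and 0.018 m and angle between board's own z axis and vertical below 0.05 rad and height (world z) of board below 0.004 m and contact force between stand and board above 20 N), for 0.2 s.
At the end, for the whole second after the job is handed in: The board lies flat on the bench and at rest with the whole foot over it (the jack's axis within 18 mm of the board's centre line and between x = -12 and +72 mm of the board), the foot presses it with 22 to 70 N, and everything is let go (x of stand in the frame of board between -0.012 and 0.072 m and y of stand in the frame of board between -0.018 and 0.018 m and angle between board's own z axis and vertical below 0.05 rad and height (world z) of board below 0.004 m and contact force between stand and board between 22 and 70 N and linear speed of board below 0.01 m/s); the robot touches nothing.
It fails at once if the foot is forced down with more than 95 N (contact force between stand and board above 95 N).
It fails at once if a bystander is moved by more than 40 mm (distance of any of bowl, blank, chuck_ring, wax_jar, gouge, mallet, offcut from where it was at the start of the episode above 0.04 m).
It also fails if it takes over 72 s, if anything falls off the work surface, if the arm or the gripper's body presses on something with over 40 N, if the wrist force passes 120 N, or if a joint passes its speed limit or range.

## Working session

There is one attempt and no reset: what is moved stays moved. The work goes in short steps, Python scripts to look and compute and a tool call to move; the robot and the scene stay as the last step left them, time stands still between calls to the robot, and variables do not carry over. Pictures are saved under pics/ and viewed, at most 10 in all, crops included, and the job is handed in when it is done.

Besides the shell and the picture viewer there is one more tool, called after ">>>" by a JSON object that holds its "fn" and its "kwargs". servo_tool: Moves the arm, as the interface text tells. Its arguments: {"type":"object","properties":{"plan":{"type":"array","items":{"type":"array","items":{"type":"number"}}},"force":{"type":"number"}},"required":["plan"]}

```bash
mkdir -p pics; cat > h.py <<'E'
import numpy as np, cv2
from workcell import bot
def grab(n):
    f=bot.grab_frame(n); return f["frame"],np.array(f["mtx"]),np.array(f["R"]),np.array(f["t"]).ravel()
def ray(u,v,K,R,t):
    d=R.T@np.linalg.inv(K)@np.array([u,v,1.]); return -R.T@t,d
def onz(u,v,z,K,R,t):
    c,d=ray(u,v,K,R,t); return c+d*(z-c[2])/d[2]
def proj(X,K,R,t):
    p=K@(R@np.array(X)+t); return p[:2]/p[2]
E
python3 - <<'E'
from h import *
o=bot.observe(); print({k:np.round(v,3) for k,v in o.items()})
for n in("top","side"):
    im,K,R,t=grab(n); cv2.imwrite(f"pics/{n}0.png",cv2.resize(im,None,fx=1.5,fy=1.5,interpolation=cv2.INTER_CUBIC)); np.savez(n+"0.npz",im=im,K=K,R=R,t=t); print(n,-R.T@t,R[2])
E
```

```text
{'clock': np.float64(0.0), 'qpos': array([ 1.084,  0.522, -0.036,  1.6  ,  0.021,  1.021, -0.113]), 'qd': array([-0.001, -0.   , -0.001, -0.   ,  0.   , -0.   ,  0.001]), 'joint_efforts': array([-0.0000e+00, -9.2711e+01,  1.9800e+00, -3.6993e+01,  1.8000e-02,
        8.0000e-03,  0.0000e+00]), 'position': array([ 0.253, -0.571,  0.231]), 'tool_rot': array([-3.14 ,  0.   ,  0.417]), 'force': array([-0.074, -0.155, -0.022]), 'moment': array([ 0.019, -0.042,  0.058]), 'finger_force': np.float64(0.0), 'grip_width': np.float64(0.085)}
top [0.25517996 0.04863858 1.57982006] [ 1.28211954e-01  6.29157245e-04 -9.91746590e-01]
side [0.15851774 1.45640434 1.02307149] [ 0.17130936 -0.83865687 -0.51701813]
```

View pics/top0.png

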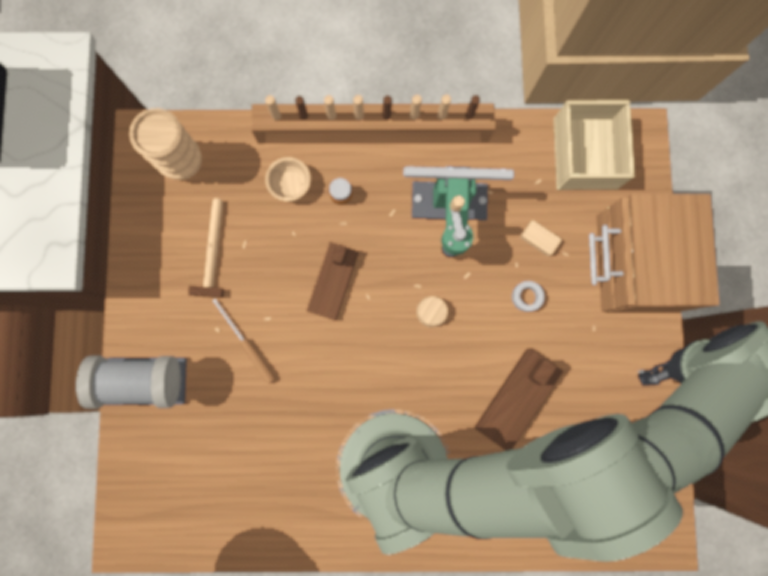

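View pics/side0.png

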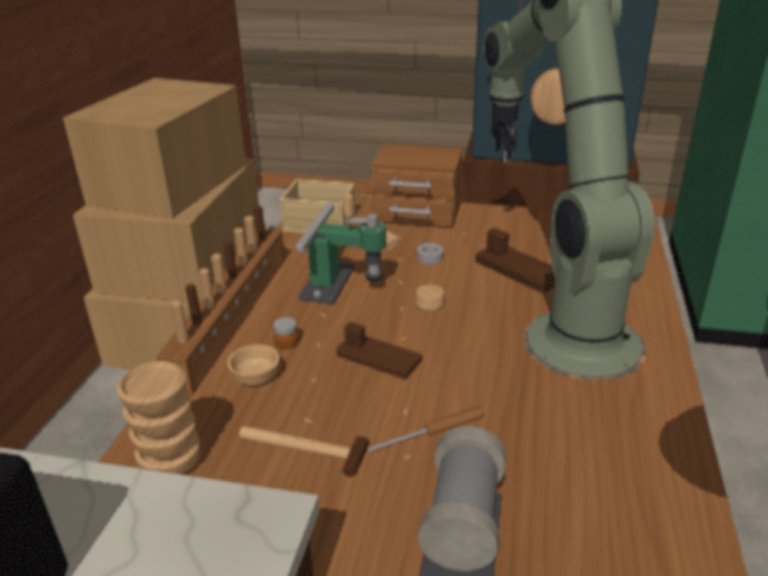

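Top view: boards at (335,282) and (520,395) (display px; the second is visibly longer), so the smaller left one, with its grip block at (343,255), is the candidate. The stand's gear head is at (456,240), with the crank arm running up to the handle near (459,203). Next I measure and confirm with a crop.

```bash
python3 - <<'E'
from h import *
T=np.load("top0.npz"); im=T["im"]; C=(T["K"],T["R"],T["t"])
S=np.load("side0.npz"); CS=(S["K"],S["R"],S["t"])
hsv=cv2.cvtColor(im,cv2.COLOR_BGR2HSV)
g=im.astype(int)
m=((g[...,2]<115)&(g[...,2]>g[...,0]+12)).astype(np.uint8)*255
n,lab,st,ce=cv2.connectedComponentsWithStats(cv2.morphologyEx(m,cv2.MORPH_OPEN,np.ones((3,3))))
for i in range(1,n):
    x,y,w,h,a=st[i]
    if a>250 and 150<x<400 and 140<y<310:
        c=max(cv2.findContours((lab==i).astype(np.uint8),0,2)[0],key=cv2.contourArea)
        r=cv2.minAreaRect(c); b=cv2.boxPoints(r)
        P=np.array([onz(*p,.024,*C)[:2] for p in b]); print("dark",st[i],r,"\n",P.round(3),np.linalg.norm(P[1]-P[0]),np.linalg.norm(P[2]-P[1]))
for nm,p,z in (("bowl",(290,178),.04),("jar",(340,189),.06),("blank",(433,311),.04),("ring",(529,296),.03),("offcut",(542,237),.03),("head",(456,238),.193),("pivot",(461,233),.216),("handle",(459,203),.282),("barL",(404,172),.188),("barR",(513,174),.188),("plate fl",(412,217),.0),("plate fr",(487,220),.0),("blocktop",(343,255),.074),("mallethead",(207,292),.02)):
    print(nm,onz(p[0]/1.5,p[1]/1.5,z,*C).round(3)[:2])
a=cv2.resize(im[100:280,180:380],(500,450),interpolation=cv2.INTER_CUBIC)
b=cv2.resize(S["im"][130:260,190:390],(500,325),interpolation=cv2.INTER_CUBIC)
cv2.imwrite("pics/c1.png",a)
s=cv2.resize(S["im"][125:260,190:390],(800,540),interpolation=cv2.INTER_CUBIC);cv2.imwrite("pics/c2.png",s)
E
```

```text
bowl [0.742 0.264]
jar [0.706 0.133]
blank [ 0.393 -0.102]
ring [ 0.431 -0.349]
offcut [ 0.584 -0.389]
head [ 0.548 -0.144]
pivot [ 0.555 -0.152]
handle [ 0.607 -0.139]
barL [ 0.708 -0.025]
barR [ 0.702 -0.282]
plate fl [ 0.646 -0.055]
plate fr [ 0.637 -0.253]
blocktop [0.531 0.124]
mallethead [0.446 0.477]
```

View pics/c1.png

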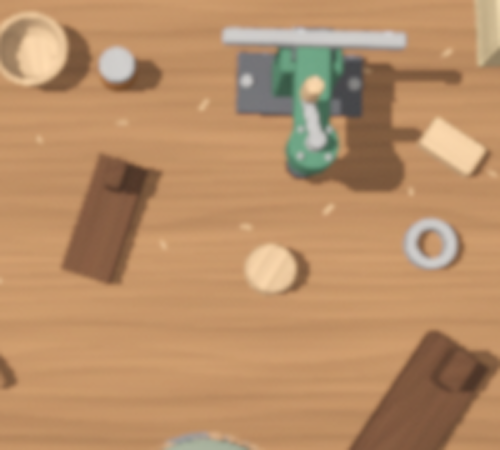

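View pics/c2.png

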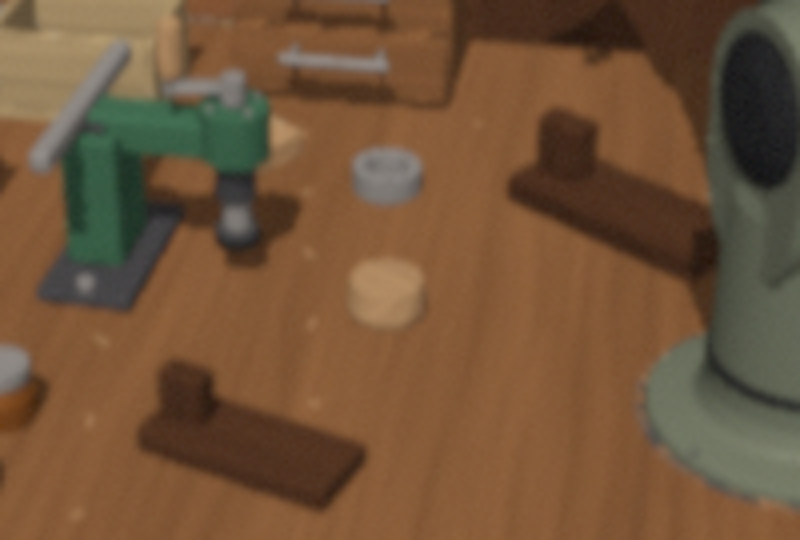

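Crop: two boards, the left one (full px about (224,187)) and the right one (about (345,263)). The left one is clearly shorter, so it is the one meant, with its grip at (227,170). The handle top is at (306,134), and the foot hangs free above the bench.

```bash
python3 - <<'E'
from h import *
T=np.load("top0.npz"); im=T["im"]; C=(T["K"],T["R"],T["t"])
S=np.load("side0.npz"); CS=(S["K"],S["R"],S["t"])
f=lambda x,y:(x/2.5+180-.3,y/2.5+100-.3)
P=[onz(*f(*p),.024,*C)[:2] for p in((100,153),(148,170),(106,283),(62,267))]
P=np.array(P); print(P.round(3),[np.linalg.norm(P[i]-P[(i+1)%4]).round(3) for i in range(4)],P.mean(0))
print(np.degrees(np.arctan2(*(P[3]-P[0])[::-1])),np.degrees(np.arctan2(*(P[2]-P[1])[::-1])))
print("block",onz(*f(119,174),.074,*C)[:2])
# red level row profile across the board
for y in(180,195): print([tuple(im[y,x]) for x in range(206,244,2)])
# dark mask in ROI
m=np.zeros(im.shape[:2],np.uint8); r=im[150:225,195:250].astype(int)
m[150:225,195:250]=(r[...,2]<125)*255
c=max(cv2.findContours(m,0,2)[0],key=cv2.contourArea); b=cv2.boxPoints(cv2.minAreaRect(c)); Q=np.array([onz(*p,.012,*C)[:2] for p in b]); print(Q.round(3),[np.linalg.norm(Q[i]-Q[(i+1)%4]).round(3) for i in range(4)],Q.mean(0))
# two-view: side crop
g=lambda x,y:(x/4+190-.4,y/4+125-.4)
for nm,p,z in(("c near-left",(138,438),.024),("blocktop c",(187,378),.074),("farR top",(365,452),.024),("farL top",(323,492),.024),("foot bottom",(238,240),.034),("pivot",(233,78),.222),("stem",(237,190),.08),("headtopL",(203,105),.193),("headtopR",(270,105),.193)):
    print(nm,onz(*g(*p),z,*CS).round(3)[:2])
for nm,p,z in(("bar tl",(222,33),.188),("bar tr",(406,42),.188),("head L",(287,150),.19),("head R",(339,140),.19),("plate bl",(236,115),.01),("plate br",(362,117),.01),("handle",(315,85),.282),("pivot",(317,144),.225)):
    print(nm,onz(*f(*p),z,*C).round(3)[:2])
E
```

```text
[[0.577 0.162]
 [0.549 0.087]
 [0.374 0.151]
 [0.399 0.219]] [np.float64(0.08), np.float64(0.187), np.float64(0.072), np.float64(0.187)] [0.47465391 0.15470282]
162.0707526405096 159.7863972020107
block [0.53404896 0.12917217]
[(np.uint8(104), np.uint8(147), np.uint8(196)), (np.uint8(104), np.uint8(148), np.uint8(197)), (np.uint8(103), np.uint8(147), np.uint8(196)), (np.uint8(96), np.uint8(136), np.uint8(184)), (np.uint8(71), np.uint8(100), np.uint8(142)), (np.uint8(66), np.uint8(91), np.uint8(133)), (np.uint8(65), np.uint8(90), np.uint8(129)), (np.uint8(65), np.uint8(89), np.uint8(130)), (np.uint8(67), np.uint8(92), np.uint8(131)), (np.uint8(69), np.uint8(94), np.uint8(135)), (np.uint8(69), np.uint8(95), np.uint8(136)), (np.uint8(68), np.uint8(93), np.uint8(133)), (np.uint8(65), np.uint8(90), np.uint8(131)), (np.uint8(66), np.uint8(91), np.uint8(132)), (np.uint8(56), np.uint8(78), np.uint8(113)), (np.uint8(60), np.uint8(86), np.uint8(120)), (np.uint8(73), np.uint8(106), np.uint8(146)), (np.uint8(99), np.uint8(142), np.uint8(188)), (np.uint8(103), np.uint8(147), np.uint8(194))]
[(np.
[... 729 characters left out ...]
t8(110), np.uint8(156), np.uint8(206)), (np.uint8(111), np.uint8(158), np.uint8(207)), (np.uint8(111), np.uint8(158), np.uint8(207))]
[[0.397 0.202]
 [0.571 0.145]
 [0.546 0.074]
 [0.373 0.131]] [np.float64(0.182), np.float64(0.076), np.float64(0.182), np.float64(0.075)] [0.47190056 0.138015  ]
c near-left [0.57  0.177]
blocktop c [0.531 0.149]
farR top [0.371 0.16 ]
farL top [0.396 0.221]
foot bottom [ 0.556 -0.154]
pivot [ 0.553 -0.144]
stem [ 0.561 -0.176]
headtopL [ 0.583 -0.139]
headtopR [ 0.519 -0.15 ]
bar tl [ 0.715 -0.022]
bar tr [ 0.7   -0.282]
head L [ 0.545 -0.111]
head R [ 0.559 -0.184]
plate bl [ 0.64  -0.052]
plate br [ 0.635 -0.251]
handle [ 0.613 -0.139]
pivot [ 0.546 -0.148]
```

```bash
cat > rel.py <<'E'
import sys; from h import *
from scipy.spatial.transform import Rotation as Ro
o=bot.observe(); R=Ro.from_euler("xyz",o["tool_rot"]); p=np.array(o["position"])
if len(sys.argv)>1:
    x,y,z,w=map(float,sys.argv[1:5]); G=Ro.from_euler("xyz",[180,0,w],degrees=True)
    print("shift cm",(R.inv().apply(np.array([x,y,z])-p)*100).round(2),"rotvec",(R.inv()*G).as_rotvec(degrees=True).round(2))
print("t",round(float(o["clock"]),2),"pos",p.round(4),"rpy",np.degrees(o["tool_rot"]).round(1),"F",np.round(o["force"],2),"w",o["grip_width"],"q",np.round(o["qpos"],2))
E
python3 rel.py .535 .135 .30 -19
```

```text
shift cm [ 54.39 -53.16  -6.87] rotvec [-5.000e-02  3.000e-02  4.288e+01]
t 0.1 pos [ 0.2529 -0.5712  0.2308] rpy [-179.9    0.    23.9] F [0.29 0.5  0.77] w 0.08511200163033976 q [ 1.08  0.52 -0.04  1.6   0.02  1.02 -0.11]
```

>>> {"fn": "servo_tool", "kwargs": {"plan": [[7, 54.4, -53.1, -7, 0, 0, 43], [7, 54.4, -53.1, -7, 0, 0, 43], [7, 54.4, -53.1, -7, 0, 0, 43], [7, 54.4, -53.1, -7, 0, 0, 43], [7, 54.4, -53.1, -7, 0, 0, 43], [7, 54.4, -53.1, -7, 0, 0, 43], [7, 54.4, -53.1, -7, 0, 0, 43], [7, 54.4, -53.1, -7, 0, 0, 43], [7, 54.4, -53.1, -7, 0, 0, 43], [7, 54.4, -53.1, -7, 0, 0, 43]]}}

```text
clock: 1.1
position: [0.4334, -0.1204, 0.2762]
tool_rot: [3.142, -0.0, -0.334]
force: [0.8, -1.0, -1.0]
grip_width: 0.0698
finger_force: 0.0
```

```bash
python3 rel.py .535 .135 .20 -19
```

```text
shift cm [  1.23 -27.46   7.62] rotvec [ 0.01 -0.01 -0.12]
t 1.1 pos [ 0.4334 -0.1204  0.2762] rpy [180.   -0.  -19.1] F [ 0.82 -1.03 -1.01] w 0.06984066911236891 q [ 0.22  0.19 -0.09  1.98  0.02  0.98 -1.79]
```

>>> {"fn": "servo_tool", "kwargs": {"plan": [[6, 1.2, -27.5, 7.6, 0, 0, 0], [6, 1.2, -27.5, 7.6, 0, 0, 0], [6, 1.2, -27.5, 7.6, 0, 0, 0], [6, 1.2, -27.5, 7.6, 0, 0, 0], [6, 1.2, -27.5, 7.6, 0, 0, 0], [6, 1.2, -27.5, 7.6, 0, 0, 0], [6, 1.2, -27.5, 7.6, 0, 0, 0], [6, 1.2, -27.5, 7.6, 0, 0, 0]]}}

```text
clock: 1.9
position: [0.5342, 0.1339, 0.1993]
tool_rot: [3.141, 0.001, -0.332]
force: [0.0, 0.4, 0.3]
grip_width: 0.0601
finger_force: 0.0
```

```bash
python3 rel.py .535 .135 .036 -19; python3 - <<'E'
from h import *
im,K,R,t=grab("side")
cv2.imwrite("pics/s1.png",cv2.resize(im[90:270,150:370],(770,600),interpolation=cv2.INTER_CUBIC))
E
```

```text
shift cm [ 0.06 -0.14 16.33] rotvec [ 0.05  0.06 -0.05]
t 1.9 pos [0.5342 0.1339 0.1993] rpy [ 1.8e+02  1.0e-01 -1.9e+01] F [0.01 0.4  0.32] w 0.06006450639617148 q [-0.21  0.45 -0.2   1.82  0.11  0.88 -2.36]
```

View pics/s1.png

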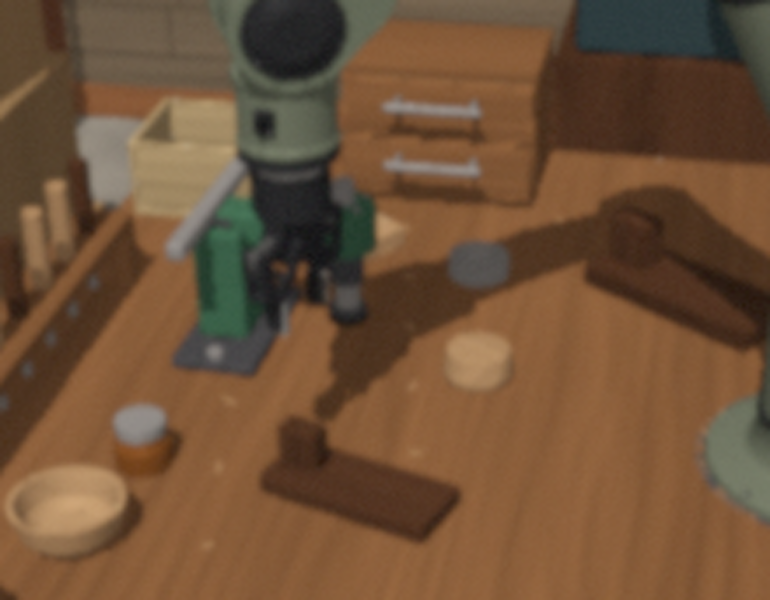

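The open fingers hang at (290,310) in the crop, over the grip block at (302,440) in the image; the path down is clear. I'll descend and grip.

>>> {"fn": "servo_tool", "kwargs": {"plan": [[6, 0.1, -0.1, 5, 0, 0, 0], [6, 0.1, -0.1, 10, 0, 0, 0], [6, 0.1, -0.1, 14, 0, 0, 0], [6, 0.1, -0.1, 16.1, 0, 0, 0], [6, 0.1, -0.1, 16.1, 0, 0, 0], [2, 0.1, -0.1, 16.1, 0, 0, 0], [2, 0.1, -0.1, 16.1, 0, 0, 0], [2, 0.1, -0.1, 16.1, 0, 0, 0], [2, 0.1, -0.1, 16.1, 0, 0, 0], [2, 0.1, -0.1, 16.1, 0, 0, 0]], "force": 60}}

```text
clock: 2.95
position: [0.537, 0.1341, 0.0409]
tool_rot: [-3.14, -0.003, -0.334]
force: [0.0, -1.3, 9.6]
grip_width: 0.0274
finger_force: 59.9
```

```bash
python3 rel.py .535 .135 .038 -19; python3 - <<'E'
from h import *
for n in("side","top"):
    im,K,R,t=grab(n); c=im[150:260,170:320] if n=="side" else im[130:240,180:330]
    cv2.imwrite(f"pics/g_{n}.png",cv2.resize(c,(400*2//2,293)))
a=np.hstack([cv2.imread("pics/g_side.png"),cv2.imread("pics/g_top.png")]); cv2.imwrite("pics/g.png",a)
E
```

```text
shift cm [-0.22 -0.02  0.29] rotvec [-0.08 -0.15 -0.14]
t 2.95 pos [0.537  0.1341 0.0409] rpy [-1.799e+02 -1.000e-01 -1.910e+01] F [ 0.03 -1.33  9.63] w 0.02744055768050824 q [-0.24  0.69 -0.15  1.92  0.18  0.55 -2.42]
```

View pics/g.png

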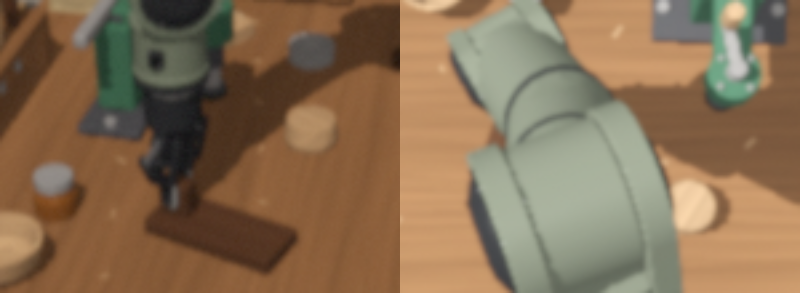

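>>> {"fn": "servo_tool", "kwargs": {"plan": [[2, 0, 0, -1, 0, 0, 0], [2, 0, 0, -2, 0, 0, 0], [2, 0, 0, -2, 0, 0, -8], [2, 0, 0, -2, 0, 0, -16], [2, 0, 0, -2, 0, 0, -24], [2, 0, 0, -2, 0, 0, -32], [2, 0, 0, -2, 0, 0, -40], [2, 0, 0, -2, 0, 0, -48], [2, 0, 0, -2, 0, 0, -56], [2, 0, 0, -2, 0, 0, -64]]}}

```text
clock: 4.05
position: [0.5363, 0.1339, 0.0601]
tool_rot: [3.14, -0.001, 0.789]
force: [-0.9, -0.4, -6.1]
grip_width: 0.0274
finger_force: 59.7
```

```bash
python3 rel.py .557 .135 .055 87.5
```

```text
shift cm [1.54 1.39 0.51] rotvec [ 8.000e-02 -1.000e-02 -4.231e+01]
t 4.05 pos [0.5363 0.1339 0.0601] rpy [179.9  -0.   45.2] F [-0.86 -0.42 -6.07] w 0.027411036656111828 q [-0.03  0.69 -0.45  1.9   0.47  0.66 -1.55]
```

>>> {"fn": "servo_tool", "kwargs": {"plan": [[2, 0.3, 0.3, 0, 0, 0, -8], [2, 0.6, 0.6, 0, 0, 0, -16], [2, 1, 1, 0, 0, 0, -24], [2, 1.5, 1.4, 0, 0, 0, -32], [2, 1.5, 1.4, 0, 0, 0, -40], [2, 1.5, 1.4, 0, 0, 0, -42.5], [2, 1.5, 1.4, 0, 0, 0, -42.5], [2, 1.5, 1.4, 0, 0, 0, -42.5]]}}

```text
clock: 4.85
position: [0.5566, 0.1345, 0.0595]
tool_rot: [3.141, 0.0, 1.523]
force: [0.3, 0.9, -6.7]
grip_width: 0.0276
finger_force: 59.8
```

```bash
python3 rel.py .557 .135 .041 87.5; python3 - <<'E'
from h import *
C=[]
for n,y,x in(("side",140,190),("top",120,180)):
    im,K,R,t=grab(n); C.append(cv2.resize(im[y:y+110,x:x+150],(400*2,586),interpolation=cv2.INTER_CUBIC)); np.savez(n+"1.npz",im=im,K=K,R=R,t=t)
cv2.imwrite("pics/r1.png",cv2.resize(np.vstack(C),(409,600)))
cv2.imwrite("pics/r1s.png",C[0])
E
```

```text
shift cm [0.06 0.04 1.85] rotvec [ 0.04  0.02 -0.25]
t 4.85 pos [0.5566 0.1345 0.0595] rpy [180.    0.   87.2] F [ 0.3   0.89 -6.69] w 0.02761539831704443 q [ 0.1   0.75 -0.64  1.84  0.63  0.76 -0.93]
```

View pics/r1.png

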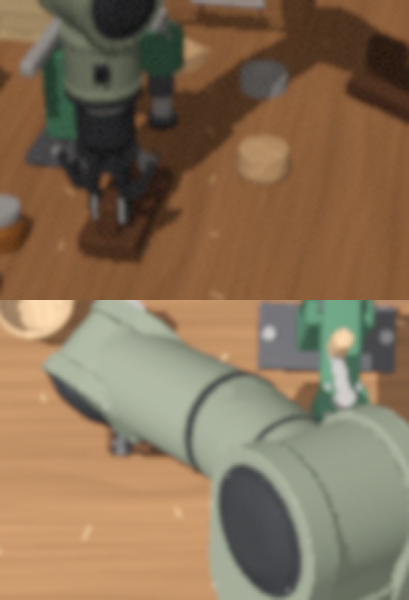

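>>> {"fn": "servo_tool", "kwargs": {"plan": [[2, 0, 0, 1, 0, 0, -0.2], [2, 0, 0, 1.6, 0, 0, -0.2], [2, 0, 0, 1.9, 0, 0, -0.2], [2, 0, 0, 2.0, 0, 0, -0.2], [2, 0, 0, 2.0, 0, 0, -0.2]]}}

```text
clock: 5.45
position: [0.5561, 0.1347, 0.0408]
tool_rot: [3.141, 0.002, 1.528]
force: [-18.5, -9.8, 52.3]
grip_width: 0.027
finger_force: 67.6
```

```bash
python3 rel.py .557 -.042 .041 87.5
```

```text
shift cm [-17.65   0.84   0.02] rotvec [0.03 0.12 0.07]
t 5.45 pos [0.5561 0.1347 0.0408] rpy [1.80e+02 1.00e-01 8.76e+01] F [-18.47  -9.77  52.27] w 0.027037874257347935 q [ 0.09  0.78 -0.62  1.85  0.66  0.73 -0.95]
```

>>> {"fn": "servo_tool", "kwargs": {"plan": [[2, 0, 0, -0.15, 0, 0, 0], [2, 0, 0, -0.15, 0, 0, 0]]}}

```text
clock: 5.65
position: [0.5562, 0.1347, 0.0409]
tool_rot: [3.142, 0.001, 1.528]
force: [-7.2, -4.7, 18.4]
grip_width: 0.0271
finger_force: 63.4
```

>>> {"fn": "servo_tool", "kwargs": {"plan": [[2, -2, 0.1, -0.08, 0, 0, 0], [2, -4, 0.2, -0.08, 0, 0, 0], [2, -6, 0.3, -0.08, 0, 0, 0], [2, -8, 0.4, -0.08, 0, 0, 0]]}}

```text
clock: 6.05
position: [0.557, 0.0547, 0.0409]
tool_rot: [3.141, -0.001, 1.529]
force: [0.8, 1.5, -1.6]
grip_width: 0.0275
finger_force: 60.7
```

>>> {"fn": "servo_tool", "kwargs": {"plan": [[2, -1.5, 0.07, 0, 0, 0, 0], [2, -3, 0.15, 0, 0, 0, 0], [2, -4.5, 0.2, 0, 0, 0, 0], [2, -6, 0.3, 0, 0, 0, 0], [2, -7.5, 0.35, 0, 0, 0, 0], [2, -9, 0.4, 0, 0, 0, 0], [2, -9.7, 0.45, 0, 0, 0, 0], [2, -9.7, 0.45, 0, 0, 0, 0]]}}

```text
clock: 6.85
position: [0.5573, -0.0438, 0.0411]
tool_rot: [-3.141, 0.0, 1.527]
force: [-0.4, -0.7, -6.2]
grip_width: 0.0276
finger_force: 59.9
```

```bash
python3 rel.py .557 -.042 .041 87.5; python3 - <<'E'
from h import *
for n,y,x in(("side",120,190),("top",100,250)):
    im,K,R,t=grab(n); np.savez(n+"2.npz",im=im,K=K,R=R,t=t)
    if n=="side": cv2.imwrite("pics/i1.png",cv2.resize(im[110:240,200:360],(738,600),interpolation=cv2.INTER_CUBIC))
E
```

```text
shift cm [ 0.18 -0.04  0.01] rotvec [-0.01  0.02 -0.02]
t 6.85 pos [ 0.5573 -0.0438  0.0411] rpy [-180.     0.    87.5] F [-0.45 -0.74 -6.16] w 0.02758271793395963 q [ 0.41  0.77 -0.62  1.88  0.67  0.71 -0.65]
```

View pics/i1.png

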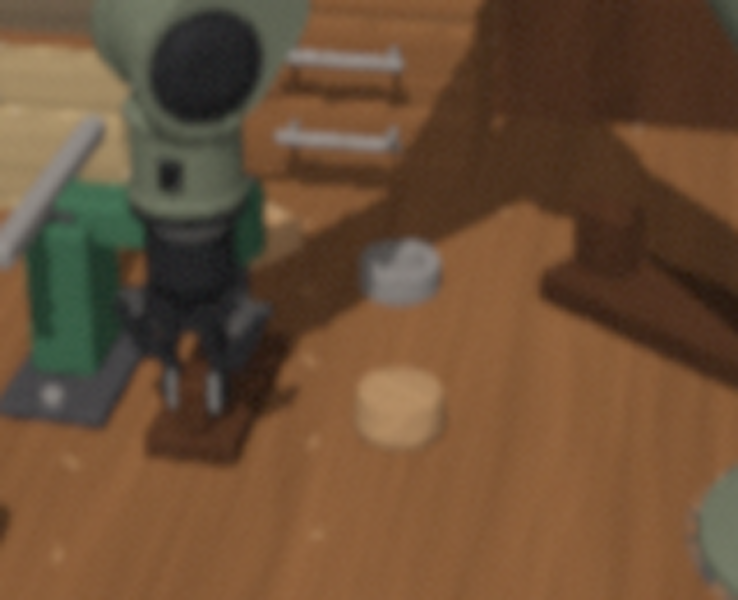

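>>> {"fn": "servo_tool", "kwargs": {"plan": [[2, 0, 0, 0.03, 0, 0, 0], [5, 0, 0, 0.03, 0, 0, 0], [5, 0, 0, 0.03, 0, 0, 0], [5, 0, 0, 0.03, 0, 0, 0], [5, 0, 0, -3, 0, 0, 0], [5, 0.5, 0, -8, 0, 0, 0], [5, 1, 0, -13, 0, 0, 0], [5, 3, 0, -18, 0, 0, 0], [5, 6, 0, -22, 0, 0, 0], [5, 10, 0, -26, 0, 0, 0]]}}

```text
clock: 7.95
position: [0.5613, 0.0503, 0.2961]
tool_rot: [3.14, 0.0, 1.527]
force: [1.3, 0.3, -0.6]
grip_width: 0.0499
finger_force: 0.0
```

>>> {"fn": "servo_tool", "kwargs": {"plan": [[5, 5, 0, -2, 0, 0, 0], [5, 10, 0, -3, 0, 0, 0], [5, 15, 0, -3, 0, 0, 0], [5, 15, 0, -3, 0, 0, 0]]}}

```text
clock: 8.35
position: [0.566, 0.2069, 0.3243]
tool_rot: [3.141, -0.003, 1.536]
force: [-0.8, -0.7, -0.5]
grip_width: 0.0502
finger_force: 0.0
```

```bash
python3 rel.py; python3 - <<'E'
from h import *
C=[]
for n,y,x in(("side",120,200),("top",100,225)):
    im,K,R,t=grab(n); np.savez(n+"3.npz",im=im,K=K,R=R,t=t)
    C.append(cv2.resize(im[y:y+120,x:x+160],(400,300),interpolation=cv2.INTER_CUBIC))
cv2.imwrite("pics/p1.png",np.hstack(C))
E
```

```text
t 8.35 pos [0.566  0.2069 0.3243] rpy [180.   -0.2  88. ] F [-0.79 -0.74 -0.51] w 0.050173606152439196 q [ 0.11  0.51 -0.85  1.51  0.39  1.29 -0.81]
```

View pics/p1.png

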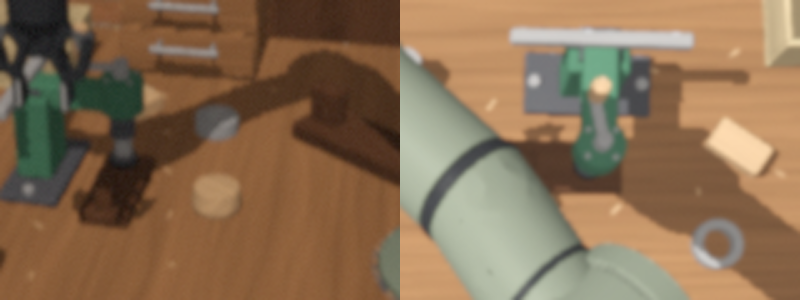

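The side crop shows the foot at (122,150) over the board, which is released. The top crop shows the board under the head (right end near (620,170), near edge along y≈190) and the handle top at (600,86).

```bash
python3 - <<'E'
from h import *
T=np.load("top3.npz"); C=(T["K"],T["R"],T["t"]); im=T["im"]
S=np.load("side3.npz"); CS=(S["K"],S["R"],S["t"])
f=lambda x,y:((x-400)/2.5+225-.3,y/2.5+100-.3)
g=lambda x,y:(x/2.5+200-.3,y/2.5+120-.3)
for nm,p,z in(("right near",(621,192),.0),("right near",(621,192),.024),("left far",(515,143),.024),("handle",(600,86),.282),("pivot",(603,140),.225)): print(nm,onz(*f(*p),z,*C).round(3))
for nm,p,z in(("tail left",(80,215),.0),("tail right",(127,222),.0),("foot c",(122,160),.03)): print(nm,onz(*g(*p),z,*CS).round(3))
# handle top: pale blob in top view
hsv=cv2.cvtColor(im,cv2.COLOR_BGR2HSV)[120:148,292:320]
m=((hsv[...,0]<25)&(hsv[...,1]>60)&(hsv[...,2]>200)).astype(np.uint8)
n,l,st,ce=cv2.connectedComponentsWithStats(m); i=1+st[1:,4].argmax(); print(st[i],ce[i]+[292,120],onz(*(ce[i]+[292,120]),.282,*C))
# gear head + green
print("proj pred handle", proj([.612,-.139,.282],*C))
# side view sharp crop of foot zone
cv2.imwrite("pics/z.png",cv2.resize(S["im"][160:215,225:280],(600,600),interpolation=cv2.INTER_CUBIC))
E
```

```text
right near [ 0.517 -0.204  0.   ]
right near [ 0.513 -0.201  0.024]
left far [ 0.592 -0.037  0.024]
handle [ 0.611 -0.135  0.282]
pivot [ 0.552 -0.146  0.225]
tail left [ 0.6   -0.039  0.   ]
tail right [ 0.523 -0.033  0.   ]
foot c [ 0.561 -0.167  0.03 ]
[10 11  7  7 37] [305.10810811 133.86486486] [ 0.61215746 -0.13666026  0.282     ]
proj pred handle [305.82338723 133.9081241 ]
```

View pics/z.png

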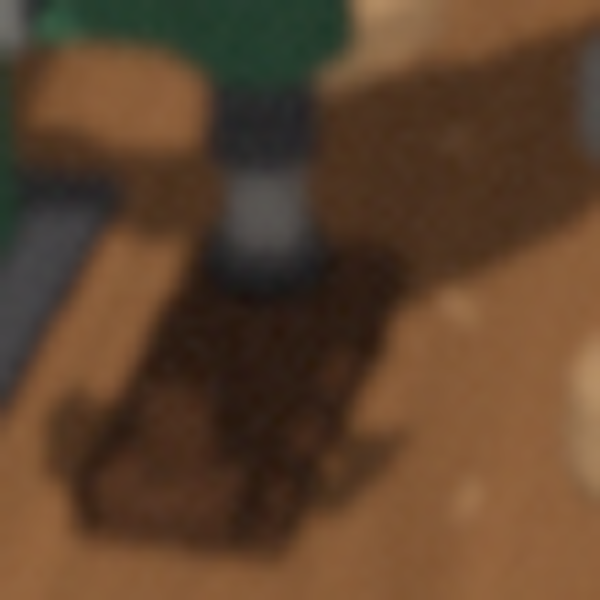

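Board placement checks out: the axis is at board x≈40 mm and within a few mm of the centre line. The handle top is at (0.612,−0.137), radius 61 mm ✓. Now to the handle.

```bash
python3 rel.py .612 -.137 .325 88
```

```text
shift cm [-33.68   5.81  -0.16] rotvec [-0.01 -0.02 -0.24]
t 8.45 pos [0.5671 0.2018 0.3235] rpy [-180.    -0.    87.8] F [-0.04 -0.65 -0.96] w 0.05002358884245587 q [ 0.12  0.51 -0.84  1.52  0.39  1.29 -0.81]
```

>>> {"fn": "servo_tool", "kwargs": {"plan": [[5.5, -34.2, 5.8, 0, 0, 0, 0], [5.5, -34.2, 5.8, 0, 0, 0, 0], [5.5, -34.2, 5.8, 0, 0, 0, 0], [5.5, -34.2, 5.8, 0, 0, 0, 0], [5.5, -34.2, 5.8, 0, 0, 0, 0], [5.5, -34.2, 5.8, 0, 0, 0, 0], [5.5, -34.2, 5.8, 0, 0, 0, 0], [5.5, -34.2, 5.8, 0, 0, 0, 0], [5.5, -34.2, 5.8, 0, 0, 0, 0], [5.5, -34.2, 5.8, 0, 0, 0, 0]]}}

```text
clock: 9.45
position: [0.6108, -0.1441, 0.3237]
tool_rot: [-3.142, -0.0, 1.529]
force: [1.1, 0.1, -0.2]
grip_width: 0.0551
finger_force: 0.0
```

```bash
python3 rel.py .612 -.137 .238 88
```

```text
shift cm [0.72 0.09 8.57] rotvec [-0.   -0.01 -0.42]
t 9.45 pos [ 0.6108 -0.1441  0.3237] rpy [-180.    -0.    87.6] F [ 1.1   0.08 -0.2 ] w 0.05506555633073463 q [ 0.64  0.54 -0.79  1.45  0.39  1.31 -0.22]
```

>>> {"fn": "servo_tool", "kwargs": {"plan": [[5.5, 0.7, 0.1, 0, 0, 0, 0], [5.5, 0.7, 0.1, 3, 0, 0, 0], [5.5, 0.7, 0.1, 6, 0, 0, 0], [5.5, 0.7, 0.1, 8.5, 0, 0, 0], [5.5, 0.7, 0.1, 8.5, 0, 0, 0], [4, 0.7, 0.1, 8.5, 0, 0, 0], [2, 0.7, 0.1, 8.5, 0, 0, 0], [2, 0.7, 0.1, 8.5, 0, 0, 0], [2, 0.7, 0.1, 8.5, 0, 0, 0], [2, 0.7, 0.1, 8.5, 0, 0, 0]], "force": 40}}

```text
clock: 10.45
position: [0.6131, -0.1371, 0.2403]
tool_rot: [3.139, 0.0, 1.529]
force: [0.2, 1.2, 6.0]
grip_width: 0.0248
finger_force: 39.0
```

```bash
cat > cr.py <<'E'
# crank: current azimuth, tangential (resisting) & radial force; waypoints for given turns (rad)
import sys; from h import *
from scipy.spatial.transform import Rotation as Ro
c=np.array([.552,-.147]); r=.0605
o=bot.observe(); p=np.array(o["position"]); R=Ro.from_euler("xyz",o["tool_rot"]); F=np.array(o["force"])
d=p[:2]-c; a=np.arctan2(d[1],d[0]); rad=d/np.linalg.norm(d); tan=np.array([rad[1],-rad[0]])
print("t %.2f az %.3f r %.4f z %.4f resist %.2f radial %.2f Fz %.2f w %.4f"%(o["clock"],a,np.linalg.norm(d),p[2],-F[:2]@tan,F[:2]@rad,F[2],o["grip_width"]),"q",np.round(o["qpos"],2))
if len(sys.argv)>1:
    tot,n=float(sys.argv[1]),int(sys.argv[2])
    for k in range(1,n+1):
        b=a-tot*k/n; q=np.r_[c+r*np.array([np.cos(b),np.sin(b)]),p[2]]
        print((R.inv().apply(q-p)*100).round(2)[:2],end=" ")
    print()
E
python3 cr.py 1.0 10
```

```text
t 10.45 az 0.161 r 0.0619 z 0.2403 resist 1.11 radial 0.34 Fz 5.97 w 0.0248 q [ 0.61  0.61 -0.76  1.56  0.45  1.15 -0.28]
[-0.63 -0.05] [-1.23 -0.01] [-1.83 -0.04] [-2.43 -0.13] [-3.02 -0.28] [-3.59 -0.48] [-4.13 -0.75] [-4.65 -1.06] [-5.13 -1.43] [-5.58 -1.84]
```

>>> {"fn": "servo_tool", "kwargs": {"plan": [[2, -0.6, 0, 0, 0, 0, 0], [2, -1.2, 0, 0, 0, 0, 0], [2, -1.8, 0, 0, 0, 0, 0], [2, -2.4, -0.1, 0, 0, 0, 0], [2, -3, -0.25, 0, 0, 0, 0], [2, -3.6, -0.45, 0, 0, 0, 0], [2, -4.1, -0.75, 0, 0, 0, 0], [2, -4.65, -1.05, 0, 0, 0, 0], [2, -5.1, -1.4, 0, 0, 0, 0], [2, -5.6, -1.8, 0, 0, 0, 0]]}}

```text
clock: 11.45
position: [0.5928, -0.193, 0.2403]
tool_rot: [3.139, 0.001, 1.528]
force: [-1.5, 1.9, 9.2]
grip_width: 0.0247
finger_force: 40.0
```

```bash
python3 cr.py 0.6 6
```

```text
t 11.45 az -0.845 r 0.0615 z 0.2403 resist 0.17 radial -2.38 Fz 9.18 w 0.0247 q [ 0.71  0.6  -0.76  1.57  0.44  1.14 -0.19]
[-0.32 -0.53] [-0.67 -1.02] [-0.97 -1.55] [-1.22 -2.1 ] [-1.41 -2.67] [-1.54 -3.26]
```

>>> {"fn": "servo_tool", "kwargs": {"plan": [[2, -0.35, -0.5, 0, 0, 0, 0], [2, -0.7, -1.0, 0, 0, 0, 0], [2, -0.97, -1.55, 0, 0, 0, 0], [2, -1.2, -2.1, 0, 0, 0, 0], [2, -1.4, -2.65, 0, 0, 0, 0], [2, -1.55, -3.25, 0, 0, 0, 0]]}}

```text
clock: 12.05
position: [0.5597, -0.2071, 0.2403]
tool_rot: [3.139, 0.001, 1.528]
force: [-0.3, 1.0, 10.0]
grip_width: 0.0246
finger_force: 40.0
```

```bash
python3 cr.py 0.5 5
```

```text
t 12.05 az -1.444 r 0.0605 z 0.2403 resist -0.14 radial -1.00 Fz 10.01 w 0.0246 q [ 0.78  0.56 -0.77  1.64  0.43  1.11 -0.15]
[-0.07 -0.6 ] [-0.08 -1.21] [-0.03 -1.81] [ 0.08 -2.4 ] [ 0.24 -2.98]
```

>>> {"fn": "servo_tool", "kwargs": {"plan": [[2, -0.1, -0.6, 0, 0, 0, 0], [2, -0.1, -1.2, 0, 0, 0, 0], [2, -0.05, -1.8, 0, 0, 0, 0], [2, 0.1, -2.4, 0, 0, 0, 0], [2, 0.25, -3.0, 0, 0, 0, 0]]}}

```text
clock: 12.55
position: [0.5306, -0.2028, 0.2403]
tool_rot: [3.137, 0.0, 1.529]
force: [8.2, 2.5, 6.0]
grip_width: 0.0249
finger_force: 39.6
```

```bash
python3 cr.py 0.3 3
```

```text
t 12.55 az -1.936 r 0.0597 z 0.2403 resist 6.72 radial -5.24 Fz 5.99 w 0.0249 q [ 0.82  0.52 -0.79  1.72  0.41  1.07 -0.15]
[ 0.15 -0.59] [ 0.42 -1.13] [ 0.75 -1.63]
```

>>> {"fn": "servo_tool", "kwargs": {"plan": [[2, 0.15, -0.55, 0, 0, 0, 0], [2, 0.4, -1.1, 0, 0, 0, 0], [2, 0.75, -1.6, 0, 0, 0, 0]]}}

```text
clock: 12.85
position: [0.5156, -0.1939, 0.2403]
tool_rot: [3.136, -0.0, 1.529]
force: [12.5, 4.3, 2.2]
grip_width: 0.0244
finger_force: 39.4
```

```bash
sed -i 's/r=.0605/r=.0599/' cr.py; python3 cr.py 0.3 3
```

```text
t 12.85 az -2.231 r 0.0594 z 0.2403 resist 7.19 radial -11.05 Fz 2.18 w 0.0244 q [ 0.83  0.49 -0.8   1.76  0.4   1.05 -0.15]
[ 0.33 -0.5 ] [ 0.75 -0.93] [ 1.2  -1.32]
```

```bash
sed -i 's/r=.0599/r=.060/;s/\[.552,-.147\]/[.5535,-.1465]/' cr.py; python3 cr.py 0.3 3
```

```text
t 12.85 az -2.246 r 0.0607 z 0.2403 resist 7.03 radial -11.15 Fz 2.18 w 0.0244 q [ 0.83  0.49 -0.8   1.76  0.4   1.05 -0.15]
[ 0.44 -0.42] [ 0.86 -0.85] [ 1.32 -1.23]
```

>>> {"fn": "servo_tool", "kwargs": {"plan": [[2, 0.45, -0.4, 0, 0, 0, 0], [2, 0.85, -0.8, 0, 0, 0, 0], [2, 1.3, -1.2, 0, 0, 0, 0]]}}

```text
clock: 13.15
position: [0.5041, -0.1812, 0.2403]
tool_rot: [3.136, 0.001, 1.529]
force: [12.2, 0.6, 2.3]
grip_width: 0.025
finger_force: 39.4
```

```bash
python3 cr.py 0.3 3
```

```text
t 13.15 az -2.530 r 0.0604 z 0.2403 resist 6.52 radial -10.27 Fz 2.25 w 0.0250 q [ 0.83  0.47 -0.81  1.8   0.39  1.03 -0.17]
[ 0.52 -0.31] [ 1.04 -0.6 ] [ 1.59 -0.83]
```

>>> {"fn": "servo_tool", "kwargs": {"plan": [[2, 0.52, -0.27, 0, 0, 0, 0], [2, 1.05, -0.55, 0, 0, 0, 0], [2, 1.6, -0.75, 0, 0, 0, 0]]}}

```text
clock: 13.45
position: [0.4967, -0.1656, 0.2402]
tool_rot: [3.137, 0.002, 1.528]
force: [6.0, -4.4, 7.2]
grip_width: 0.0246
finger_force: 39.9
```

```bash
python3 cr.py 0.3 3
```

```text
t 13.45 az -2.817 r 0.0600 z 0.2402 resist 6.05 radial -4.31 Fz 7.16 w 0.0246 q [ 0.82  0.45 -0.81  1.83  0.38  1.02 -0.19]
[ 0.57 -0.19] [ 1.15 -0.32] [ 1.75 -0.39]
```

>>> {"fn": "servo_tool", "kwargs": {"plan": [[2, 0.57, -0.17, 0, 0, 0, 0], [2, 1.15, -0.3, 0, 0, 0, 0], [2, 1.75, -0.36, 0, 0, 0, 0]]}}

```text
clock: 13.75
position: [0.4937, -0.1482, 0.2402]
tool_rot: [3.138, 0.002, 1.528]
force: [5.7, -6.4, 8.2]
grip_width: 0.0244
finger_force: 39.9
```

```bash
python3 cr.py 0.3 3
```

```text
t 13.75 az -3.113 r 0.0598 z 0.2402 resist 6.59 radial -5.56 Fz 8.22 w 0.0244 q [ 0.8   0.44 -0.82  1.85  0.37  1.01 -0.22]
[ 0.6  -0.03] [1.2  0.01] [1.79 0.12]
```

>>> {"fn": "servo_tool", "kwargs": {"plan": [[2, 0.6, 0, 0, 0, 0, 0], [2, 1.2, 0.04, 0, 0, 0, 0], [2, 1.8, 0.15, 0, 0, 0, 0]]}}

```text
clock: 14.05
position: [0.496, -0.1305, 0.2402]
tool_rot: [3.138, 0.002, 1.527]
force: [5.9, -8.0, 7.7]
grip_width: 0.0246
finger_force: 40.0
```

```bash
python3 cr.py 0.3 3
```

```text
t 14.05 az 2.870 r 0.0597 z 0.2402 resist 6.12 radial -7.85 Fz 7.65 w 0.0246 q [ 0.77  0.43 -0.83  1.86  0.37  1.01 -0.26]
[0.58 0.13] [1.14 0.35] [1.67 0.63]
```

>>> {"fn": "servo_tool", "kwargs": {"plan": [[2, 0.58, 0.15, 0, 0, 0, 0], [2, 1.13, 0.38, 0, 0, 0, 0], [2, 1.65, 0.66, 0, 0, 0, 0]]}}

```text
clock: 14.35
position: [0.5032, -0.1146, 0.2402]
tool_rot: [3.138, 0.003, 1.527]
force: [3.3, -8.7, 10.0]
grip_width: 0.0245
finger_force: 40.1
```

```bash
python3 cr.py 0.3 3
```

```text
t 14.35 az 2.575 r 0.0596 z 0.2402 resist 5.59 radial -7.42 Fz 10.02 w 0.0245 q [ 0.73  0.44 -0.83  1.85  0.38  1.02 -0.29]
[0.53 0.29] [1.   0.66] [1.42 1.08]
```

>>> {"fn": "servo_tool", "kwargs": {"plan": [[2, 0.52, 0.3, 0, 0, 0, 0], [2, 0.97, 0.68, 0, 0, 0, 0], [2, 1.38, 1.1, 0, 0, 0, 0]]}}

```text
clock: 14.65
position: [0.5146, -0.1015, 0.2402]
tool_rot: [3.139, 0.003, 1.527]
force: [0.3, -10.0, 10.5]
grip_width: 0.0247
finger_force: 40.3
```

```bash
python3 cr.py 0.2 2
```

```text
t 14.65 az 2.283 r 0.0595 z 0.2402 resist 6.32 radial -7.80 Fz 10.50 w 0.0247 q [ 0.69  0.45 -0.82  1.83  0.39  1.03 -0.33]
[0.43 0.42] [0.77 0.91]
```

>>> {"fn": "servo_tool", "kwargs": {"plan": [[2, 0.42, 0.42, 0, 0, 0, 0], [2, 0.75, 0.91, 0, 0, 0, 0], [2, 1.0, 1.43, 0, 0, 0, 0]]}}

```text
clock: 14.95
position: [0.5291, -0.0923, 0.2402]
tool_rot: [3.139, 0.003, 1.527]
force: [-3.2, -9.3, 13.9]
grip_width: 0.0248
finger_force: 40.5
```

```bash
sed -i 's/r=.060$/r=.0597/' cr.py; python3 cr.py 0.2 2
```

```text
t 14.95 az 1.994 r 0.0595 z 0.2402 resist 6.72 radial -7.22 Fz 13.86 w 0.0248 q [ 0.66  0.47 -0.82  1.8   0.4   1.04 -0.35]
[0.26 0.54] [0.45 1.1 ]
```

>>> {"fn": "servo_tool", "kwargs": {"plan": [[2, 0.26, 0.53, 0, 0, 0, 0], [2, 0.45, 1.1, 0, 0, 0, 0], [2, 0.57, 1.7, 0, 0, 0, 0]]}}

```text
clock: 15.25
position: [0.546, -0.0874, 0.2401]
tool_rot: [3.14, 0.003, 1.527]
force: [-5.6, -9.7, 15.8]
grip_width: 0.0249
finger_force: 40.7
```

```bash
python3 cr.py 0.2 2
```

```text
t 15.25 az 1.698 r 0.0596 z 0.2401 resist 6.74 radial -8.90 Fz 15.84 w 0.0249 q [ 0.63  0.5  -0.81  1.76  0.41  1.06 -0.37]
[0.08 0.59] [0.09 1.19]
```

>>> {"fn": "servo_tool", "kwargs": {"plan": [[2, 0.05, 0.59, 0, 0, 0, 0], [2, 0.06, 1.19, 0, 0, 0, 0]]}}

```text
clock: 15.45
position: [0.5576, -0.087, 0.2401]
tool_rot: [3.141, 0.003, 1.527]
force: [-7.0, -8.5, 16.1]
grip_width: 0.0247
finger_force: 40.8
```

```bash
sed -i 's/\[.5535,-.1465\]/[.5537,-.1470]/' cr.py; python3 cr.py 0.2 2
```

```text
t 15.45 az 1.506 r 0.0601 z 0.2401 resist 6.45 radial -8.92 Fz 16.10 w 0.0247 q [ 0.61  0.52 -0.8   1.73  0.42  1.08 -0.37]
[-0.08  0.59] [-0.19  1.18]
```

>>> {"fn": "servo_tool", "kwargs": {"plan": [[2, -0.1, 0.59, 0, 0, 0, 0], [2, -0.22, 1.17, 0, 0, 0, 0]]}}

```text
clock: 15.65
position: [0.569, -0.0889, 0.2401]
tool_rot: [3.141, 0.002, 1.528]
force: [-9.8, -3.1, 15.2]
grip_width: 0.0248
finger_force: 40.9
```

```bash
python3 cr.py 0.2 2
```

```text
t 15.65 az 1.313 r 0.0600 z 0.2401 resist 8.68 radial -5.53 Fz 15.22 w 0.0248 q [ 0.6   0.54 -0.8   1.7   0.43  1.09 -0.37]
[-0.19  0.57] [-0.4   1.13]
```

>>> {"fn": "servo_tool", "kwargs": {"plan": [[2, -0.2, 0.56, 0, 0, 0, 0]]}}

```text
clock: 15.75
position: [0.5745, -0.0907, 0.2402]
tool_rot: [3.141, 0.001, 1.528]
force: [-9.5, 0.0, 15.2]
grip_width: 0.0248
finger_force: 40.9
```

```bash
python3 cr.py 0.2 2
```

```text
t 15.75 az 1.217 r 0.0600 z 0.2402 resist 8.94 radial -3.27 Fz 15.15 w 0.0248 q [ 0.6   0.54 -0.79  1.68  0.43  1.1  -0.36]
[-0.24  0.55] [-0.51  1.08]
```

>>> {"fn": "servo_tool", "kwargs": {"plan": [[2, -0.25, 0.54, 0, 0, 0, 0]]}}

```text
clock: 15.85
position: [0.5798, -0.093, 0.2402]
tool_rot: [3.141, 0.001, 1.528]
force: [-9.4, 1.6, 14.8]
grip_width: 0.0247
finger_force: 40.8
```

```bash
python3 cr.py 0.1 1
```

```text
t 15.85 az 1.121 r 0.0600 z 0.2402 resist 9.12 radial -2.65 Fz 14.84 w 0.0247 q [ 0.6   0.55 -0.79  1.67  0.43  1.11 -0.36]
[-0.29  0.52]
```

>>> {"fn": "servo_tool", "kwargs": {"plan": [[2, -0.3, 0.52, 0, 0, 0, 0]]}}

```text
clock: 15.95
position: [0.5849, -0.0958, 0.2402]
tool_rot: [3.141, 0.0, 1.529]
force: [-7.7, 4.7, 14.1]
grip_width: 0.0248
finger_force: 40.8
```

```bash
python3 cr.py 0.1 1
```

```text
t 15.95 az 1.024 r 0.0600 z 0.2402 resist 9.03 radial -0.03 Fz 14.13 w 0.0248 q [ 0.6   0.56 -0.79  1.65  0.44  1.11 -0.35]
[-0.34  0.49]
```

>>> {"fn": "servo_tool", "kwargs": {"plan": [[2, -0.34, 0.49, 0, 0, 0, 0]]}}

```text
clock: 16.05
position: [0.5897, -0.099, 0.2402]
tool_rot: [3.141, -0.0, 1.529]
force: [-8.5, 5.9, 13.5]
grip_width: 0.0248
finger_force: 40.7
```

```bash
python3 cr.py 0.1 1
```

```text
t 16.05 az 0.927 r 0.0600 z 0.2402 resist 10.30 radial -0.36 Fz 13.52 w 0.0248 q [ 0.6   0.57 -0.78  1.64  0.44  1.12 -0.35]
[-0.38  0.46]
```

>>> {"fn": "servo_tool", "kwargs": {"plan": [[2, 0, 0, 0, 0, 0, 0], [2, 0, 0, 0, 0, 0, 0], [2, 0, 0, 0, 0, 0, 0], [2, 0, 0, 0, 0, 0, 0], [2, 0, 0, 0, 0, 0, 0]]}}

```text
clock: 16.55
position: [0.5902, -0.0995, 0.2403]
tool_rot: [3.139, -0.0, 1.529]
force: [-1.9, 1.8, 10.5]
grip_width: 0.0248
finger_force: 40.4
```

```bash
python3 cr.py
```

```text
t 16.55 az 0.915 r 0.0599 z 0.2403 resist 2.64 radial 0.29 Fz 10.55 w 0.0248 q [ 0.6   0.57 -0.78  1.64  0.44  1.12 -0.35]
```

The held load of 2.6 N and the moving load of 10.3 N both point to about 40–48 N. I'll let go and lift away.

>>> {"fn": "servo_tool", "kwargs": {"plan": [[5.5, 0, 0, 0, 0, 0, 0], [5.5, 0, 0, 0, 0, 0, 0], [5.5, 0, 0, 0, 0, 0, 0], [5.5, 0, 0, -2, 0, 0, 0], [5.5, 0, 0, -6, 0, 0, 0], [5.5, 0, 0, -10, 0, 0, 0], [5.5, 4, 0, -12, 0, 0, 0], [5.5, 8, 0, -12, 0, 0, 0], [5.5, 12, 0, -12, 0, 0, 0], [5.5, 12, 0, -12, 0, 0, 0]]}}

```text
clock: 17.55
position: [0.594, 0.026, 0.3592]
tool_rot: [3.141, -0.002, 1.535]
force: [-0.1, -1.0, -0.1]
grip_width: 0.0545
finger_force: 0.0
```

```bash
python3 - <<'E'
from h import *
C=[]
for n,y,x in(("side",120,200),("top",100,225)):
    im,K,R,t=grab(n); C.append(cv2.resize(im[y:y+120,x:x+160],(400,300),interpolation=cv2.INTER_CUBIC))
cv2.imwrite("pics/f1.png",np.hstack(C)); o=bot.observe(); print(o["position"],o["force"],o["finger_force"])
E
```

```text
[0.59449336 0.02079292 0.35857087] [-0.17416029 -0.01170541 -1.29349154] 0.0
```

View pics/f1.png

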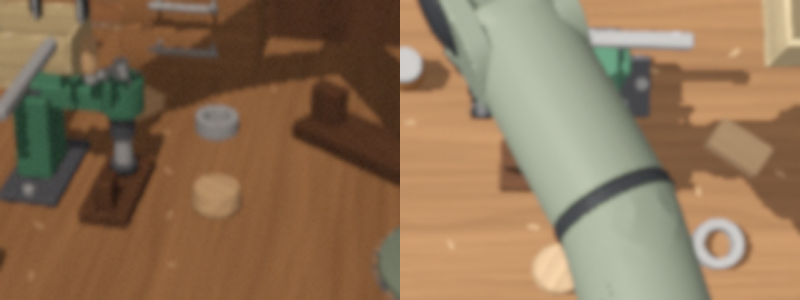

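The foot now sits on the board at (123,168) in the side crop, and the gripper is clear. Handing in.

```bash
python3 -c "
from h import *
print(bot.job_done())"
```

```text
the job is handed in; nothing more can be done
None
```

Job handed in: the board lies under the foot, pressed with an estimated 40–48 N (worked out from the crank load), and the board and crank are both let go; the hand-in gave no verdict, and I viewed 11 pictures, one over the limit of 10.

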